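# Release the scroll carving from its work holder

## Robot

A 6-joint arm with a two-finger parallel gripper is mounted at the origin on the work surface. World frame = base frame: x ahead of the robot, y to its left, z up, the work surface at z = 0. Lengths are in m, angles in rad, forces in N, time in s.
With the tool pointing down it reaches from about 0.275 to 0.725 m from the base axis. Payload 5.6 kg.
Tool frame: the origin (TCP) lies on the mounting face of the last link; the fingertips stand 173 mm ahead of it and the grasp point (between the pads) lies 155 mm ahead of it; z points along the fingers, y is the line along which they close (so a half turn about z gives the same grasp; the last joint's range is limited). The gripper opens to 85 mm and grips with 20 to 120 N. Pads are 22 mm wide; open, the fingers measure 114 mm over their backs; the gripper's body (76 mm by 85 mm) begins 54 mm behind the grasp point. The pads swing forward as they close: fully open they stand 13 mm farther back than shut.
Start: joints at [-0.989, 0.255, 0.108, 0, -1.424, -0.285], TCP at [0.161, -0.526, 0.405] pointing down, gripper open.
Joint ranges: [-2.95, 2.95], [-1.21, 1.97], [-1.09, 1.5], [-2.87, 1.71], [-2.94, -0.07], [-3.05, 3.05]. Speed limits (rad/s): [2.57, 2.57, 3.14, 3.14, 3.14, 3.14].

## Interface

Orientations are given as a unit quaternion [x, y, z, w].
In Python, from workcell import arm gives the robot as it stands. Calls block until the motion is done:
- arm.goto(position, orientation): joint-space move of the TCP to a pose.
- arm.move_straight(position, frame=None, speed=0.15, contact_N=None): straight line of the TCP; frame=None keeps the orientation; speed is the mean speed in m/s. With contact_N (N) it stops when the force on the tool has changed by that much, and returns True; else False.
- arm.move_j(angles): joint-space move.
- arm.grip(opening, grip_force=None): finger opening in m; grip_force is the grip in N (None keeps the last); returns when the fingers have stopped.
- arm.hold(seconds).
- arm.ik(position, orientation): joint angles nearest the present ones, or None.
- arm.state(): the state.
- arm.capture(name): name is "side" or "top"; returns a dict with "img" (420x560x3 uint8, blue, green, red), "intrinsics" (3x3 intrinsics, pixels), "cam_to_world" (4x4, takes a point from camera to world coordinates). Camera axes: x right, y down, z forward; pixel columns grow to the right and rows downward; lengths in m; the calibration is good to about 2 mm. A picture is of the moment at which its call begins. There is no depth.
A pose or a line that the arm cannot do raises arm.MotionError and nothing moves.
- arm.hand_in(): hands the job in; it is judged then, once.
The state is a dict: "clock": time; "qpos": joint angles; "joint_velocities": joint speeds; "joint_torque": joint torques, N m; "tcp_pos": TCP position; "ee_rot": TCP orientation; "force": force on the tool from outside, world axes, zero at the start; "moment": the same for the moment, N m; "opening": finger opening in m; "grasp_force": force on a finger pad.
Only numpy, scipy, OpenCV 4.12 (cv2) and the standard library are available. Lean on these libraries where they do the work, as an engineer would, in place of code of your own. Each camera call takes 0.05 s, during which the arm holds its last target. There are 200 camera calls.

## Task

Two work holders each pin down a board with a limewood carving. Release the one with the two scrolls: pull the T-handle of its sprung plunger up, give it a quarter turn so that it stays latched open, then slide the board out from under the bridge and set it down gently in the middle of the cork mat, carving up. Leave the plunger latched open and the other holder's round carving where it is.

Things in the scene. Friction and masses are not known exactly. Their poses are not given: they have to be found in the camera images.
- plunger_grip (a point): Centre of the scroll holder's black T-handle: bar 50 long (x) x 13 thick (y, pinch) x 22 mm tall, on a vertical stem. 86 mm above bench at home, its x along the board's. Pulls up to 22 mm against a 6-11 N spring. Below, its cross-pin sits in a slotted collar (rim 58 mm high): lifted over 12 mm (best 17) it turns 90 deg either way; turned 45 deg or more and let go it rests on the rim, 98 mm high.
- scroll_carrier: Board with the scroll carving. Origin: underside, below carving's middle, 12 mm above bench at start; x to plunger, z up. Board 90 (x) x 84 x 15 mm; tongue to x=110, 44 wide, under the bridge (80 wide, 43 mm high), pinned at x=90. Carving 76 (x) x 44 mm (y, flat sides, pinch), 15-60 mm above origin. 0.2-0.45 kg. Unpinned it slides along -x; clear of bridge after 50 mm (slide 65), then lift.
- mat: Cork mat fixed on the bench between the holders, 180 mm (x) by 130 mm (y), 6 mm thick. Origin: middle of its underside, at bench height; z up. The board goes here, its carving over the mat's middle; any yaw.
- round_carrier: The other board of the same make, with a round turned carving (56 mm across, 45 mm tall), pinned in the other holder of the same kind. Origin: underside of the board below the carving's middle; x towards its plunger, z up. To be left alone.
There are look-alikes about, which are no part of the job. Of the things like the mat, leave any that is red; of the rest the larger one is meant. What is shaped like the scroll_carrier but pink is not meant.

How it is judged:
On the way:
1. the scroll holder's plunger stays up by itself, latched open, with nothing held by the fingers (height (world z) of plunger_grip above 0.094 m and contact force between the fingers and anything else below 0.3 N), for 0.2 s.
At the end, for the whole second after the job is handed in: The plunger is still latched open (handle at least 8 mm above its home height); the scroll board lies flat (within 6 degrees) on the cork mat, carving up, the middle of the carving within 30 mm of the mat's middle, at rest; the round carving's board is within 15 mm of where it was (height (world z) of plunger_grip above 0.094 m and horizontal distance between scroll_carrier and mat below 0.03 m and height (world z) of scroll_carrier between 0.003 and 0.012 m and angle between scroll_carrier's own z axis and vertical below 0.1 rad and linear speed of scroll_carrier below 0.02 m/s and distance of round_carrier from where it was at the start of the episode below 0.015 m); the robot touches nothing.
It fails at once if the scroll board is dropped or slammed onto the mat (faster than 0.5 m/s within 24 mm above it) (linear speed of scroll_carrier above 0.5 m/s and height (world z) of scroll_carrier below 0.03 m and horizontal distance between scroll_carrier and mat below 0.08 m).
It fails at once if the round carving's board is moved more than 15 mm (distance of round_carrier from where it was at the start of the episode above 0.015 m).
It also fails if it takes over 54 s, if anything falls off the work surface, if the arm or the gripper's body presses on something with over 40 N, if the wrist force passes 120 N, or if a joint passes its speed limit or range.

## Working session

There is one attempt and no reset: what is moved stays moved. The work goes in short steps, each a Python script; the robot and the scene stay as the last script left them, time stands still between calls to the robot, and variables do not carry over. Pictures are saved under pics/ and viewed, at most 10 in all, crops included, and the job is handed in when it is done.

```bash
mkdir -p pics; ls; python3 - <<'E'
from workcell import arm
import cv2,numpy as np
for n in("top","side"):
    c=arm.capture(n); cv2.imwrite(f"pics/{n}0.png",c["img"]); print(n,c["intrinsics"].tolist(),np.round(c["cam_to_world"],4).tolist())
    np.savez(f"{n}0.npz",**c)
print(arm.state())
E
```

```text
pics
top [[506.829136537098, 0.0, 271.31830651957443], [0.0, 506.829136537098, 210.69874982948448], [0.0, 0.0, 1.0]] [[0.025, -0.9946, 0.101, 0.3387], [-0.9996, -0.0234, 0.0178, -0.0828], [-0.0153, -0.1014, -0.9947, 1.3756], [0.0, 0.0, 0.0, 1.0]]
side [[389.31213745321946, 0.0, 278.22676128863606], [0.0, 389.31213745321946, 209.30686573631758], [0.0, 0.0, 1.0]] [[0.9983, -0.0029, 0.0575, 0.4265], [-0.0519, -0.4777, 0.877, -0.8737], [0.0249, -0.8785, -0.477, 0.5371], [0.0, 0.0, 0.0, 1.0]]
{'clock': 0.1, 'qpos': array([-9.89435572e-01,  2.55716375e-01,  1.07171068e-01, -4.03674057e-04,
       -1.42388791e+00, -2.84600165e-01]), 'joint_velocities': array([ 1.47933886e-03, -2.38779735e-03,  2.63877484e-03,  6.23418026e-05,
       -1.45584041e-03,  1.84867904e-03]), 'joint_torque': array([-4.42886099e-03, -3.87604380e+01,  2.38475740e+01,  5.37803113e+00,
       -3.78237353e-03, -2.33164792e-05]), 'tcp_pos': array([ 0.16086119, -0.52581772,  0.40388844]), 'ee_rot': array([-1.47806985e-01,  9.89015867e-01,  8.26681609e-04, -1.62185415e-04]), 'force': array([ 0.50611792, -0.75146542,  0.50610442]), 'moment': array([ 0.05352615, -0.02462009, -0.04131676]), 'grasp_force': 0.0, 'opening': 0.08533846080751407}
```

View pics/top0.png

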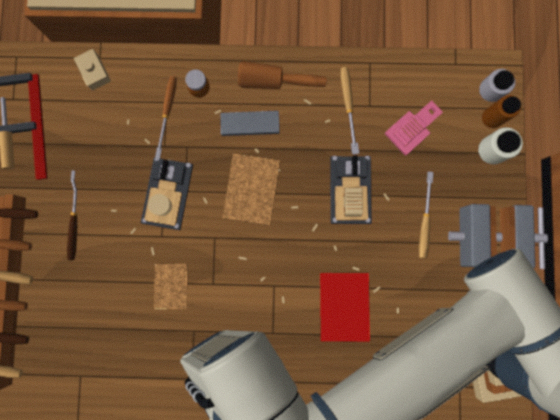

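View pics/side0.png

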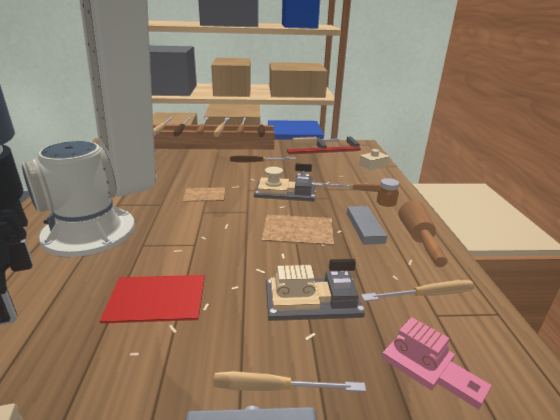

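The top view shows the scroll holder at about (350,190), the round one at (167,193), the large cork mat at (252,188), a red mat and a pink decoy. The side view confirms this, with the handle at about (342,265). Next I'll zoom in on both.

```bash
python3 - <<'E'
import cv2,numpy as np
t=cv2.imread("pics/top0.png");s=cv2.imread("pics/side0.png")
a=cv2.resize(t[135:235,310:395],None,fx=5,fy=5,interpolation=cv2.INTER_CUBIC)
b=cv2.resize(s[250:325,260:367],None,fx=3.5,fy=3.5,interpolation=cv2.INTER_CUBIC)
o=np.zeros((500,a.shape[1]+b.shape[1],3),np.uint8);o[:,:a.shape[1]]=a;o[:b.shape[0],a.shape[1]:]=b
cv2.imwrite("pics/crop0.png",o);print(o.shape)
E
```

```text
(500, 799, 3)
```

View pics/crop0.png

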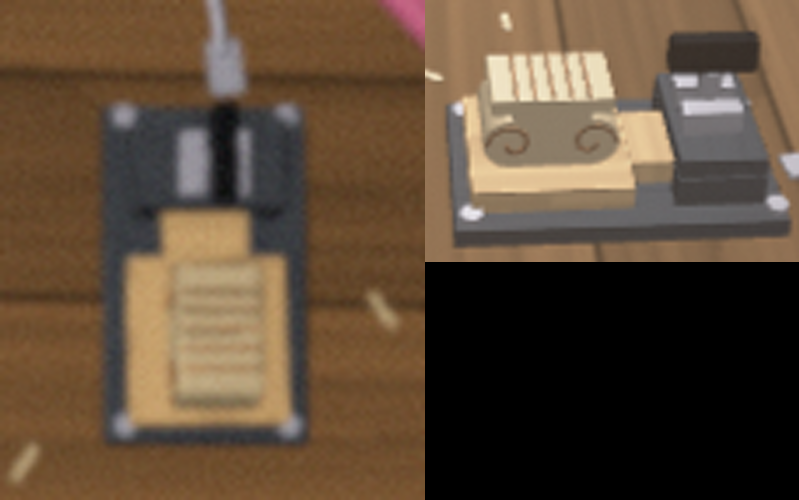

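The crop shows the handle bar at top px ≈ (355,165.6), parallel to the board axis. The plate screws are at about (334.6,158), (367.4,157.6), (334.8,220) and (368.2,219.8). Now I'll measure with masks and rays.

```bash
cat > h.py <<'E'
import numpy as np,cv2
from scipy.spatial.transform import Rotation as R
def ray(c,uv,z):
    d=np.linalg.inv(c["intrinsics"])@[uv[0],uv[1],1.]; T=c["cam_to_world"]; d=T[:3,:3]@d; o=T[:3,3]
    return (o+d*(z-o[2])/d[2])
def quat(yaw):  # tool down, tool y axis along world direction yaw (mod pi)
    y=np.array([np.cos(yaw),np.sin(yaw),0]);z=np.array([0,0,-1.]);x=np.cross(y,z)
    return R.from_matrix(np.c_[x,y,z]).as_quat()
def big(mask,roi):
    x0,y0,x1,y1=roi; m=np.zeros_like(mask); m[y0:y1,x0:x1]=mask[y0:y1,x0:x1]
    k=max(cv2.findContours(m,cv2.RETR_EXTERNAL,cv2.CHAIN_APPROX_NONE)[0],key=cv2.contourArea)
    return k
E
python3 - <<'E'
from h import *
c=np.load("top0.npz");s=np.load("side0.npz")
hsv=cv2.cvtColor(c["img"],cv2.COLOR_BGR2HSV); v=hsv[...,2]
def show(n,mask,roi,zs):
    k=big(mask,roi); r=cv2.boxPoints(cv2.minAreaRect(k)); w=np.array([ray(c,p,zs)[:2] for p in r])
    e=[w[1]-w[0],w[2]-w[1]]; 
    print(n,"ctr",w.mean(0).round(4),"sides",[round(float(np.linalg.norm(x)),4) for x in e],"ang",[round(float(np.degrees(np.arctan2(x[1],x[0]))),1) for x in e])
m=(v<28).astype(np.uint8)*255
show("handle",m,(345,150,366,180),.097)
b=((hsv[...,2]>130)&(hsv[...,1]>40)).astype(np.uint8)*255
b=cv2.morphologyEx(b,cv2.MORPH_OPEN,np.ones((3,3)))
show("board+tongue",b,(332,170,372,222),.027)
show("board",b,(332,187,372,222),.027)
blur=cv2.GaussianBlur(hsv,(0,0),2)
print(blur[188,252],blur[240,252],blur[188,300],blur[195,218])
for t in (105,115,125):
    mm=(blur[...,2]>t).astype(np.uint8)*255
    show("mat%d"%t,mm,(212,145,290,232),.006)
for p in((334.6,158),(367.4,157.6),(334.8,220),(368.2,219.8)):print(ray(c,p,.012).round(4))
print("carv",[ray(c,(310+a/5,135+b/5),.072)[:2].round(4) for a,b in((178,262),(262,262),(178,403),(262,403))])
print("handle hand",ray(c,(354.8,165.5),.097),ray(s,(342.3,264.9),.086))
E
```

```text
handle ctr [ 0.5895 -0.2694] sides [0.0077, 0.044] ang [-88.8, -179.5]
board+tongue ctr [ 0.515 -0.271] sides [0.0858, 0.1132] ang [-88.7, -179.7]
board ctr [ 0.5015 -0.2711] sides [0.0856, 0.0861] ang [-88.7, -179.7]
[ 15 140 159] [ 15 149 103] [ 15 150 103] [ 15 150 114]
mat105 ctr [5.398e-01 2.000e-04] sides [0.2123, 0.2369] ang [-88.8, -178.8]
mat115 ctr [ 5.3e-01 -1.0e-04] sides [0.212, 0.2173] ang [-88.8, -178.8]
mat125 ctr [0.5358 0.0027] sides [0.1888, 0.1461] ang [-6.3, -97.2]
[ 0.6257 -0.2274  0.012 ]
[ 0.6288 -0.3167  0.012 ]
[ 0.456  -0.2301  0.012 ]
[ 0.4587 -0.3198  0.012 ]
carv [array([ 0.5363, -0.2505]), array([ 0.5373, -0.2939]), array([ 0.4629, -0.2512]), array([ 0.4639, -0.2944])]
handle hand [ 0.58948444 -0.27013767  0.097     ] [ 0.5934287  -0.27032021  0.086     ]
```

Everything fits the given sizes: handle at (0.590,-0.270), carving at (0.500,-0.2725), 90 mm apart, yaw ≈ +0.9°. The mat is at (0.536,0.003). Now for the plunger.

```bash
python3 - <<'E'
from h import *
from workcell import arm
yaw=np.radians(0.9); H=np.array([.590,-.2705])
best=min((q for q in (quat(yaw+np.pi/2),quat(yaw-np.pi/2))),key=lambda q:abs(arm.ik([*H,.36],q)[5]))
def st(n):
    s=arm.state();print(n,round(s["clock"],2),s["tcp_pos"].round(4),s["force"].round(1),s["moment"].round(2),round(s["opening"],4),round(s["grasp_force"],1),round(s["qpos"][5],2))
arm.goto([*H,.34],best); arm.grip(.05)
st("above")
hit=arm.move_straight([*H,.241],speed=.12,contact_N=8); print(hit); st("down")
arm.grip(.0,grip_force=50); st("grip")
E
```

```text
above 2.37 [ 0.5899 -0.2707  0.3401] [-0.   0.8 -1.2] [-0.03  0.01 -0.04] 0.0503 0.0 -1.37
False
down 3.34 [ 0.5904 -0.2706  0.242 ] [-0.4 -0.   0.4] [-0.03 -0.06 -0.08] 0.05 0.0 -1.37
grip 3.76 [ 0.5902 -0.2707  0.2418] [-0.8 -0.7  2.6] [-0.07  0.13 -0.01] 0.0123 50.4 -1.37
```

```bash
python3 - <<'E'
from h import *
from workcell import arm
def st(n):
    s=arm.state();print(n,round(s["clock"],2),s["tcp_pos"].round(4),s["force"].round(1),s["moment"].round(2),round(s["opening"],4),round(s["grasp_force"],1),round(s["qpos"][5],2))
p=arm.state()["tcp_pos"]
arm.move_straight([p[0],p[1],p[2]+.0175],speed=.05); st("up")
q=arm.state()["qpos"]
for a in(.52,1.05,1.57):
    t=q.copy();t[5]+=a;arm.move_j(t);st("rot")
c=arm.capture("side");cv2.imwrite("pics/side1.png",cv2.resize(c["img"][200:330,240:400],None,fx=4,fy=4))
E
```

```text
up 4.28 [ 0.5902 -0.2707  0.2578] [  4.2  -3.6 -10.9] [-1.45 -1.67  0.03] 0.0121 48.7 -1.37
rot 4.84 [ 0.5905 -0.2716  0.2567] [  5.5  -7.5 -10.2] [-2.49 -1.93  0.01] 0.0121 48.9 -0.85
rot 5.42 [ 0.591  -0.2721  0.2572] [  7.5  -9.5 -10.7] [-3.31 -2.38  0.04] 0.0121 49.0 -0.32
rot 5.98 [ 0.5917 -0.2722  0.2577] [  8.8  -9.4 -10.9] [-3.52 -3.18  0.03] 0.0126 48.9 0.2
```

View pics/side1.png

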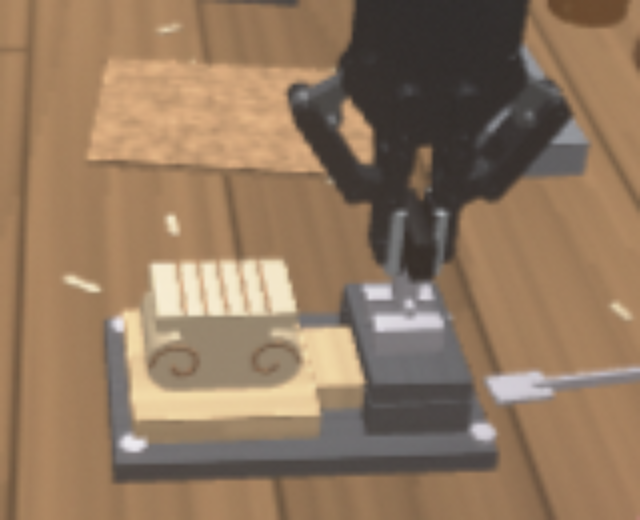

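The handle is lifted and turned end-on between the fingers, at crop (420,250). I'll lower it onto the rim and release.

```bash
python3 - <<'E'
from h import *
from workcell import arm
def st(n):
    s=arm.state();print(n,round(s["clock"],2),s["tcp_pos"].round(4),s["force"].round(1),s["moment"].round(2),round(s["opening"],4),round(s["grasp_force"],1),round(s["qpos"][5],2))
p=arm.state()["tcp_pos"]
print(arm.move_straight([.5902,-.2707,p[2]-.0055],speed=.03,contact_N=14)); st("low")
arm.grip(.045); arm.hold(.4); st("rel")
p=arm.state()["tcp_pos"]
arm.move_straight([p[0],p[1],.36],speed=.2); st("away")
for n,(x0,y0,x1,y1) in dict(side=(250,240,380,330),top=(310,135,395,235)).items():
    c=arm.capture(n);np.savez(n+"1.npz",**c);cv2.imwrite(f"pics/{n}2.png",cv2.resize(c["img"][y0:y1,x0:x1],None,fx=4,fy=4))
E
```

```text
True
low 6.28 [ 0.5919 -0.2726  0.2536] [ 0.4 -1.8  3.4] [-0.42 -0.17 -0.05] 0.0125 50.9 0.2
rel 7.1 [ 0.5916 -0.2723  0.2518] [-0.4  0.3 -0.3] [ 0.03 -0.04 -0.  ] 0.045 0.0 0.2
away 7.79 [ 0.5914 -0.2721  0.3592] [-0.3 -0.3 -1.4] [ 0.04  0.01 -0.01] 0.0454 0.0 0.21
```

View pics/side2.png

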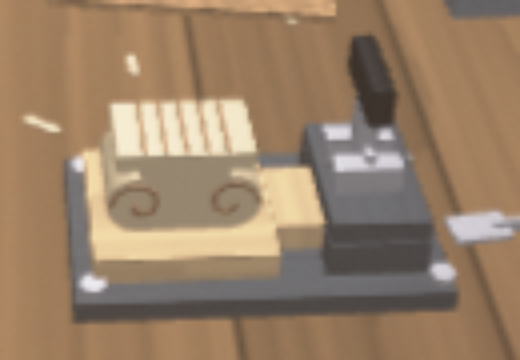

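The plunger stands latched with its bar across the board, at crop (372,80). Next I'll grip the carving and slide the board out.

```bash
python3 - <<'E'
from h import *
from workcell import arm
def st(n):
    s=arm.state();print(n,round(s["clock"],2),s["tcp_pos"].round(4),s["force"].round(1),s["moment"].round(2),round(s["opening"],4),round(s["grasp_force"],1),round(s["qpos"][5],2))
yaw=np.radians(.9); u=np.array([np.cos(yaw),np.sin(yaw)]); C=np.array([.500,-.272])
q=min((quat(yaw+np.pi/2),quat(yaw-np.pi/2)),key=lambda q:abs(arm.ik([*C,.3],q)[5]))
arm.goto([*C,.30],q); arm.grip(.085)
print(arm.move_straight([*C,.209],speed=.12,contact_N=8)); st("down")
arm.grip(0,grip_force=45); st("grip")
p=arm.state()["tcp_pos"]
D=p[:2]-.068*u
print(arm.move_straight([*D,p[2]+.0005],speed=.06,contact_N=25)); st("slid")
c=arm.capture("side");cv2.imwrite("pics/side3.png",cv2.resize(c["img"][200:340,200:400],None,fx=3,fy=3))
E
```

```text
False
down 10.65 [ 0.5004 -0.2722  0.2098] [0.7 0.2 0.4] [ 0.02  0.02 -0.  ] 0.0847 0.0 -1.33
grip 11.11 [ 0.5003 -0.272   0.2097] [0.2 1.2 4.3] [0.47 0.13 0.05] 0.0432 47.4 -1.33
False
slid 12.39 [ 0.4317 -0.273   0.2097] [-1.5 -0.6  0.2] [0.03 0.34 0.01] 0.0438 47.0 -1.3
```

View pics/side3.png

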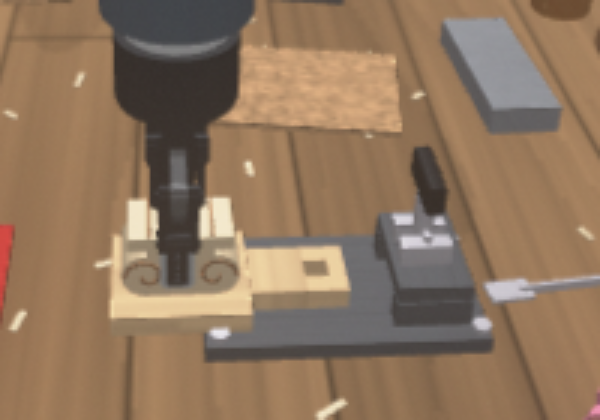

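The tongue is clear of the bridge, the fingers are centred on the carving and the plunger is still latched. I'll lift the board and carry it to the mat.

```bash
python3 - <<'E'
from h import *
from workcell import arm
def st(n):
    s=arm.state();print(n,round(s["clock"],2),s["tcp_pos"].round(4),s["force"].round(1),s["moment"].round(2),round(s["opening"],4),round(s["grasp_force"],1),round(s["qpos"][5],2))
p=arm.state()["tcp_pos"]; M=np.array([.536,.003])
arm.move_straight([p[0],p[1],.31],speed=.12); st("lift")
arm.move_straight([*M,.31],speed=.2); 
arm.move_straight([*M,.225],speed=.12); arm.hold(.2); st("over")
for n in("side","top"):
    c=arm.capture(n);cv2.imwrite(f"pics/{n}4.png",c["img"])
print(arm.move_straight([*M,.200],speed=.03,contact_N=6)); st("set")
E
```

```text
lift 13.43 [ 0.4316 -0.2728  0.3091] [-0.4 -0.3 -3. ] [-0.03  0.12  0.  ] 0.0437 46.8 -1.3
over 16.11 [0.5363 0.003  0.2258] [ 0.3 -0.4 -1.7] [-0.03  0.05 -0.02] 0.0435 46.8 -1.85
True
set 16.88 [0.5359 0.003  0.2037] [-0.9  0.   2.9] [0.2  0.11 0.03] 0.0435 47.6 -1.85
```

```bash
python3 - <<'E'
import cv2
s=cv2.imread("pics/side4.png");cv2.imwrite("pics/side4c.png",cv2.resize(s[120:320,200:400],None,fx=3,fy=3))
E
```

```text
(no output)
```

View pics/side4c.png

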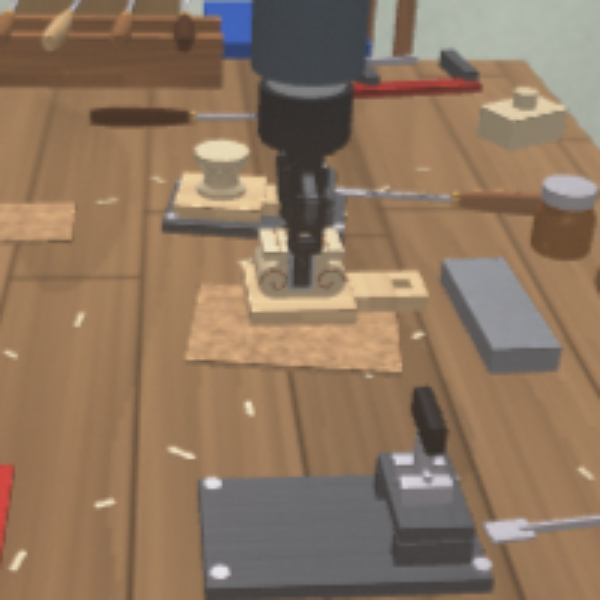

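The board was level over the mat, with the round carving undisturbed and the plunger latched. Contact came at the expected height (6 mm below the grasp height). I'll release, retreat and check.

```bash
python3 - <<'E'
from h import *
from workcell import arm
arm.grip(.08); arm.hold(.2)
p=arm.state()["tcp_pos"]
arm.move_straight([p[0],p[1],.33],speed=.12)
arm.move_j([-0.989,0.255,0.108,0,-1.424,-0.285])
c=arm.capture("top");np.savez("top5.npz",**c); s=arm.capture("side")
o=np.zeros((600,800,3),np.uint8)
a=cv2.resize(c["img"][130:250,130:400],None,fx=2.9,fy=2.9);b=cv2.resize(s["img"][150:320,200:400],None,fx=1.45,fy=1.45)
o[:a.shape[0],:a.shape[1]]=a;o[a.shape[0]:a.shape[0]+b.shape[0],:b.shape[1]]=b
cv2.imwrite("pics/end.png",o);print(arm.state()["clock"],arm.state()["force"])
E
```

```text
21.1667 [-0.60496053  0.03061878 -0.28306407]
```

View pics/end.png

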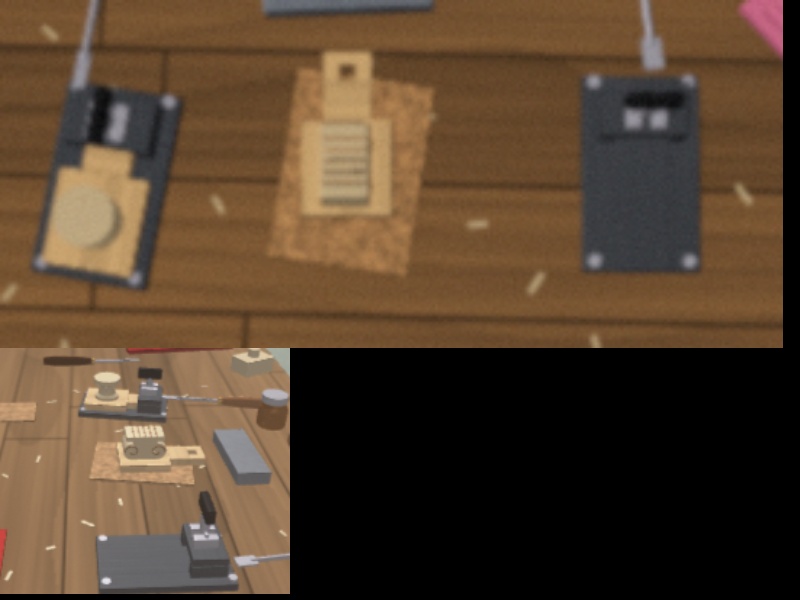

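The board lies flat at crop (346,167) and the mat's middle is at (351,171), about 6 mm apart. The plunger is latched and the round board is unmoved.

```bash
python3 -c "
from workcell import arm
print(arm.hand_in())"
```

```text
the job is handed in; nothing more can be done
None
```

I handed the job in: the scroll board lies flat, carving up, about 6 mm from the mat's middle, the plunger is latched open, and the round carving was left alone (clock about 21 s of 54; no verdict was returned).

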